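# Seat the test-fixture cover on its locating pin and hold the board on the probes

## Robot

A 7-joint arm with a two-finger parallel gripper is mounted at the origin on the work surface. World frame = base frame: x ahead of the robot, y to its left, z up, the work surface at z = 0. Lengths are in m, angles in rad, forces in N, time in s.
With the tool pointing down it reaches from about 0.4 to 0.85 m from the base axis. Payload 10.4 kg.
Tool frame: the origin (TCP) lies at the very end of the fingers, on their centre line; the grasp point (between the pads) lies 19 mm behind it; z points along the fingers, y is the direction in which the jaws open and shut (so a half turn about z gives the same grasp; the last joint's range is limited). The gripper opens to 85 mm and grips with 20 to 120 N. Pads are 22 mm wide; open, the fingers measure 114 mm over their backs; the gripper's body (76 mm by 85 mm) begins 54 mm behind the grasp point. The pads swing forward as they close: fully open they stand 13 mm farther back than shut.
Start: joints at [-1.157, 0.332, -0.065, 1.46, 0.022, 1.35, -0.088], TCP at [0.264, 0.566, 0.231] pointing down, gripper open.
Joint ranges: [-2.6, 2.6], [-0.5, 2.12], [-1.47, 1.34], [0.16, 2.42], [-1.27, 4.41], [0.06, 2.06], [-2.6, 2.6]. Speed limits (rad/s): [2.22, 2.22, 2.79, 2.79, 3.14, 3.14, 3.14].

## Interface

Orientations are given as a rotation vector (axis times angle).
In Python, from workcell import r gives the robot as it stands.
- The arm moves only by the shell command python3 -m inch 'ROWS' [FORCE]. ROWS is JSON, a list that holds one entry, the list of rows, each a list of 7 numbers: the shift along the tool's x, y, z in cm, then the turn, a rotation vector about the tool's x, y, z in rad, then the opening, from 0 (shut) to 1 (fully open). In form: [[[tx, ty, tz, ax, ay, az, jaw], ...]]. A call has 1 to 8 rows; each row shifts and turns the commanded pose from where the row before left it, along the tool's axes as they then stand; what a row does not reach is not made up. A row lasts 1/10 s, in which the tool goes at most 50 mm and 8.59 degrees, less where a joint would pass 70% of its speed; a pose out of reach is approached as far as the arm can. A call is refused whole if a number of a shift passes 5 or a number of a turn 0.15, either way. A call with a gripper value outside its range is refused whole. The fingers move at their own pace and stop on an object; FORCE is the grip in N (left out, the last holds). Time passes only in rows, so rows that do not move let the fingers close. It gives the time, the measured TCP pose, the force and the opening at its end, in the units of the state.
- r.observe(): the state, without advancing time (a new reading comes with each control period).
- r.read_camera(name): name is "scene" or "top"; returns a dict with "color" (400x640x3 uint8, red, green, blue), "fx", "fy", "cx", "cy" (pixels), "dist_coeffs" ([k1, k2, p1, p2, k3] as OpenCV has them; the pictures are not rectified), "origin" and "rotation" of the camera in the world. Camera axes: x right, y up, looking along -z (the intrinsics and any distortion apply to the point x, -y, -z); pixel columns grow to the right and rows downward; lengths in m; the calibration is good to about 2 mm. A picture is of the moment at which its call begins. There is no depth.
- r.finish_job(): hands the job in, once; it reports no verdict.
The state is a dict: "t": time; "qpos": joint angles; "joint_velocities": joint speeds; "joint_torque": joint torques, N m; "ee_pos": TCP position; "tool_rot": TCP orientation; "force": force on the tool from outside, world axes, zero at the start; "ft_torque": the same for the moment, N m; "width": finger opening in m.
Only numpy, scipy, OpenCV 4.12 (cv2) and the standard library are available. Lean on these libraries where they do the work, as an engineer would, in place of code of your own. Each camera call takes 0.05 s, during which the arm holds its last target.

## Task

Turn the fixture's stop knob clockwise until its arm is clear of the slide, leaving the cover where it is meanwhile. Then slide the cover along the fixture, without lifting it out, over the locating pin until it drops on, and press it fully down so that the sprung platen with the circuit board goes home onto its probes. Finish while still holding the cover pressed down: do not let go at the end.

Things in the scene. Friction and masses are not known exactly. Their poses are not given: they have to be found in the camera images.
- fixture: Aluminium test fixture, fixed, 296 (x) by 112 mm (y). Origin on the bench, on the slide's centre line. +x runs from the dark flat deck (x -150 to 9 mm, 38 mm above the bench) to the pocket (x 9 to 121), z up. Side guides with inner faces at y +-42 and end walls at x -150 and 121 are 44 mm high. In the pocket a sprung black platen with a green circuit board has its top 30 mm above the bench.
- pin_tip (a point): Top centre of the upright steel locating pin, 12 mm in diameter, 2 mm chamfer, fixed in the middle of the pocket: x 65, y 0, z 37.5 mm in the fixture's frame, so 0.5 mm below the deck and 7.5 mm above the platen. The cover hides it when sliding over it.
- knob_grip (a point): Grip point on the axis of the stop knob, 70 mm above the bench, at x 0, y -72 mm in the fixture's frame. The knob is an upright black bar 42 mm long, 12 mm thick, from 52 to 82 mm above the bench, on a boss 45 mm high. Under it a steel stop arm, 12 mm wide, 46 to 52 mm above the bench, reaches 54 mm from the axis in the bar's direction. The point's y axis points along the arm.
- stop_knob (a joint): Stop knob angle, rad, growing clockwise seen from above, 0 to 1.57 with hard stops. At 0 the arm points along the fixture's +y, straight across the slide, and blocks the cover; at 1.57 it points along +x, beside the slide. Clear from 1.1. Stays where it is left (friction about 0.1 N m).
- cover_handle (a point): Centre line of the loose cover's handle, 40 mm above the cover's underside: grip here. The cover is an aluminium plate 100 (x) by 80 (y) by 16 mm with a black block handle 50 (x) by 24 mm (y), rising from 16 to 60 mm above the underside. About 0.3 kg. It starts on the dark deck between the guides (2 mm play each side), its axes parallel to the fixture's.
- cover_hole (a point): Mouth of the round hole in the cover's underside, straight below the handle's centre: 15 mm in diameter, 16 mm deep, 1 mm chamfer; it fits over the pin. Its height above the bench is 38 mm sliding on the deck, 30 mm dropped on the pin and resting on the platen, 24 mm pressed fully home.
- platen (a joint): Travel of the sprung platen, m: 0 up, 0.006 fully down at its stop. The spring resists with about 7 N at first and 12 N at the bottom; the cover's weight alone does not push it down.
Mind the look-alikes: they are no part of the job. Leave any blue look-alike of the part that bears cover_handle alone.

How it is judged:
By the outcome, as a careful person would: the job done as asked, in the order asked, and still so for the second after the job is handed in, while the arm keeps its last pose, push and grip.
It also fails if it takes over 48 s, if anything falls off the work surface, if the arm or the gripper's body presses on something with over 40 N, if the wrist force passes 120 N, or if a joint passes its speed limit or range.

## Working session

There is one attempt and no reset: what is moved stays moved. The work goes in short steps, Python scripts to look and compute and a shell command to move; the robot and the scene stay as the last step left them, time stands still between calls to the robot, and variables do not carry over. Pictures are saved under pics/ and viewed, and the job is handed in when it is done.

```bash
ls; mkdir -p pics
python3 - <<'E'
from workcell import r
import cv2
s=r.observe();print({k:(v if not hasattr(v,'round') else v) for k,v in s.items()})
for n in("scene","top"):
    c=r.read_camera(n);cv2.imwrite(f"pics/{n}0.png",c["color"][:,:,::-1]);print({k:v for k,v in c.items() if k!="color"})
E
```

```text
pics
{'t': 0.0, 'qpos': array([-1.15660178,  0.33288386, -0.06472456,  1.46095703,  0.02159564,
        1.34988192, -0.08846804]), 'joint_velocities': array([-0.00190338,  0.00122109, -0.00147783, -0.00106844, -0.00087125,
       -0.00081007, -0.00074938]), 'joint_torque': array([-1.38629268e-03, -6.25450659e+01,  4.83483437e-02, -3.91611779e+01,
        1.61100720e-02,  9.87105654e-03,  6.70662326e-08]), 'ee_pos': array([0.2642286 , 0.56598239, 0.230501  ]), 'tool_rot': array([-6.80502058e-01, -3.06674030e+00,  2.21672282e-03]), 'force': array([0.90624311, 0.29417029, 0.05724729]), 'ft_torque': array([ 0.05825467,  0.01422945, -0.02106949]), 'width': 0.08515650585841256}
{'fx': 380.37429358081073, 'fy': 380.37429358081073, 'cx': 315.89826749816154, 'cy': 195.26654294273808, 'dist_coeffs': array([-0.02764886,  0.        ,  0.        ,  0.        ,  0.        ]), 'origin': array([1.03718755, 0.08254958, 0.50820652]), 'rotation': array([0.59445131, 0.75827134, 1.73757991])}
{'fx': 412.63016059255585, 'fy': 412.63016059255585, 'cx': 315.36908147455796, 'cy': 202.86781534295437, 'dist_coeffs': array([0.01729454, 0.        , 0.        , 0.        , 0.        ]), 'origin': array([ 0.41022186, -0.03683678,  0.77747138]), 'rotation': array([ 0.17118447, -0.18805134, -1.62075031])}
```

View pics/scene0.png

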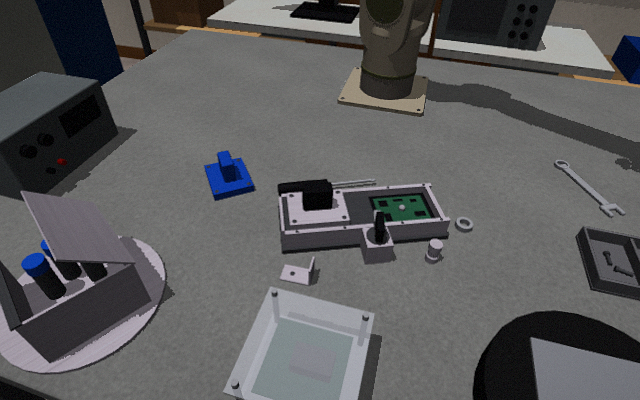

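View pics/top0.png

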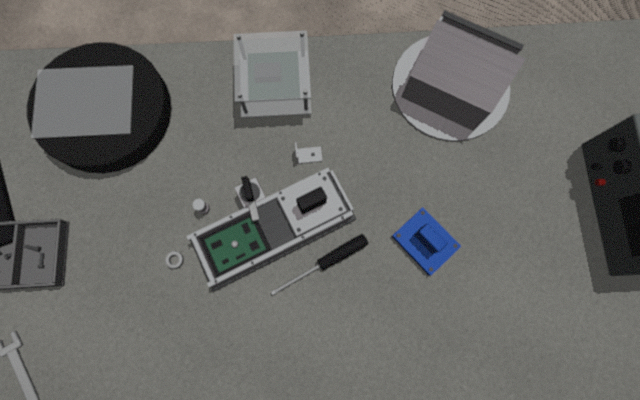

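Candidates for the cover handle are the black handle on the white plate (top 311,200), the blue look-alike (427,240, which I leave alone) and the black screwdriver handle (343,252). The knob is the black bar on the boss at (249,188). The nut (200,206) and washer (174,260) are not part of the job. I'll check this choice in a crop.

```bash
cat > h.py <<'E'
import numpy as np,cv2
from scipy.spatial.transform import Rotation as R
def ray(c,uv):
    K=np.array([[c["fx"],0,c["cx"]],[0,c["fy"],c["cy"]],[0,0,1]])
    p=cv2.undistortPoints(np.array([[uv]],float),K,np.array(c["dist_coeffs"]))[0,0]
    return np.array(c["origin"]),R.from_rotvec(c["rotation"]).apply([p[0],-p[1],-1])
def onz(c,uv,z):
    o,d=ray(c,uv);return o+d*(z-o[2])/d[2]
def proj(c,P):
    q=R.from_rotvec(c["rotation"]).inv().apply(np.array(P)-c["origin"]);q=np.array([q[0],-q[1],-q[2]])
    K=np.array([[c["fx"],0,c["cx"]],[0,c["fy"],c["cy"]],[0,0,1]])
    return cv2.projectPoints(q.reshape(1,1,3),np.zeros(3),np.zeros(3),K,np.array(c["dist_coeffs"]))[0].ravel()
E
python3 - <<'E'
import cv2
i=cv2.imread("pics/top0.png")[150:300,170:370]
cv2.imwrite("pics/top0c.png",cv2.resize(i,None,fx=4,fy=4,interpolation=cv2.INTER_CUBIC))
i=cv2.imread("pics/scene0.png")[165:275,265:465]
cv2.imwrite("pics/scene0c.png",cv2.resize(i,None,fx=4,fy=4,interpolation=cv2.INTER_CUBIC))
E
```

```text
(no output)
```

View pics/top0c.png

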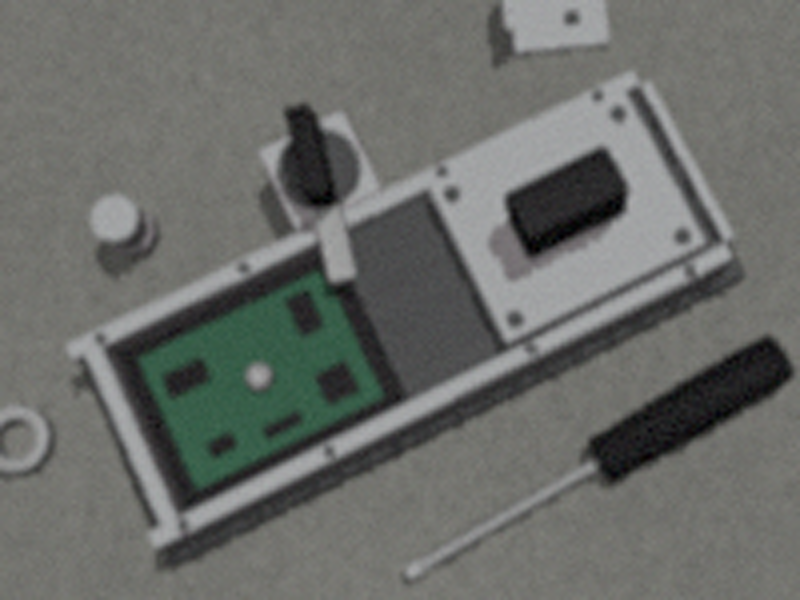

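View pics/scene0c.png

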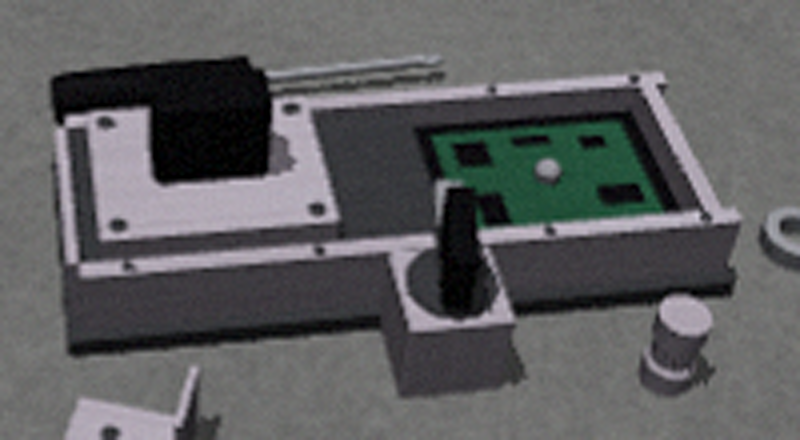

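Run:
```python
from h import *
from workcell import r
T=r.read_camera("top");S=r.read_camera("scene")
t=lambda u,v:((u+.5)/4-.5+170,(v+.5)/4-.5+150)
s=lambda u,v:((u+.5)/4-.5+265,(v+.5)/4-.5+165)
c=[onz(T,t(*p),.044) for p in[(68,350),(632,72),(732,250),(158,545)]]
for a in c:print(a)
print([np.linalg.norm(c[i]-c[(i+1)%4]) for i in range(4)])
for a,b in((1,0),(2,3)):
  d=c[a]-c[b];print("yaw +x",np.degrees(np.arctan2(-d[1],-d[0])))
print("pin",onz(T,t(258,372),.0375),onz(S,s(547,163),.0375))
g=[onz(T,t(*p),.0315) for p in[(138,355),(325,272),(385,398),(195,492)]];print("pcb",np.mean(g,0))
# handle top corners z=.098 (38+60)
h=[onz(T,t(*p),.098) for p in[(507,196),(605,149),(627,193),(532,250)]];print("handle",np.mean(h,0)); 
k=[onz(T,t(*p),.082) for p in[(287,108),(305,104),(333,200),(316,206)]];print("knob",np.mean(k,0))
a=[onz(T,t(*p),.052) for p in[(356,276),(332,286)]];print("armtip",np.mean(a,0))
# scene rim
for p in [(60,115),(665,75),(740,212),(80,272)]:print("s",onz(S,s(*p),.044))
hs=[onz(S,s(*p),.098) for p in[(150,75),(248,57),(270,98),(155,107)]];print(hs)
```

```text
[0.52980253 0.18336627 0.044     ]
[ 0.6452228  -0.07635204  0.044     ]
[ 0.55823296 -0.11619309  0.044     ]
[0.44200598 0.14334156 0.044     ]
[np.float64(0.284210199559274), np.float64(0.09567936505781612), np.float64(0.28437113421320387), np.float64(0.09648943832959696)]
yaw +x 113.96063036047447
yaw +x 114.12419023212786
pin [0.5159326  0.10028482 0.0375    ] [0.51379512 0.10069632 0.0375    ]
pcb [0.51382042 0.10001121 0.0315    ]
handle [ 0.57424226 -0.04275462  0.098     ]
knob [0.60358671 0.06810062 0.082     ]
armtip [0.55245204 0.05879182 0.052     ]
s [ 0.55540984 -0.11734057  0.044     ]
s [0.44264771 0.14756308 0.044     ]
s [0.52709499 0.18469107 0.044     ]
s [ 0.64376678 -0.07610318  0.044     ]
[array([ 0.57680357, -0.06702257,  0.098     ]), array([ 0.55318976, -0.03106544,  0.098     ]), array([ 0.5759798 , -0.01562365,  0.098     ]), array([ 0.59536703, -0.05896012,  0.098     ])]
```

```bash
cat >> h.py <<'E'
YAW=np.radians(114.0)
UX=np.array([np.cos(YAW),np.sin(YAW),0]);UY=np.array([-UX[1],UX[0],0])
ORG=np.array([0.5147,0.1004,0])-.065*UX
def F(x,y,z):return ORG+x*1e-3*UX+y*1e-3*UY+np.array([0,0,z*1e-3])
E
cat > ov.py <<'E'
from h import *
from workcell import r
import sys
def ov(tag,pts,boxes,k=4):
  for n in("top","scene"):
    c=r.read_camera(n);i=c["color"][:,:,::-1].copy()
    x0,y0,w,hh=boxes[n];j=cv2.resize(i[y0:y0+hh,x0:x0+w],None,fx=k,fy=k,interpolation=cv2.INTER_CUBIC)
    for poly in pts:
      q=[(np.array(proj(c,F(*p)))-(x0,y0)+.5)*k-.5 for p in poly]
      q=np.int32(np.round(q))
      if len(q)==1: cv2.drawMarker(j,tuple(map(int,q[0])),(0,0,255),0,12,1)
      else: cv2.polylines(j,[q],False,(0,255,255),1)
    cv2.imwrite(f"pics/{tag}_{n}.png",j)
E
python3 - <<'E'
from ov import *
ov("a",[[(-150,-42,44),(121,-42,44),(121,42,44),(-150,42,44),(-150,-42,44)],[(9,-42,38),(9,42,38)],[(65,0,37.5)],[(0,-72,82)],[(0,-72,52),(54*np.sin(.22),-72+54*np.cos(.22),52)],[(-90,0,98)]],dict(top=(170,150,200,150),scene=(265,165,200,110)))
E
```

```text
(no output)
```

View pics/a_top.png

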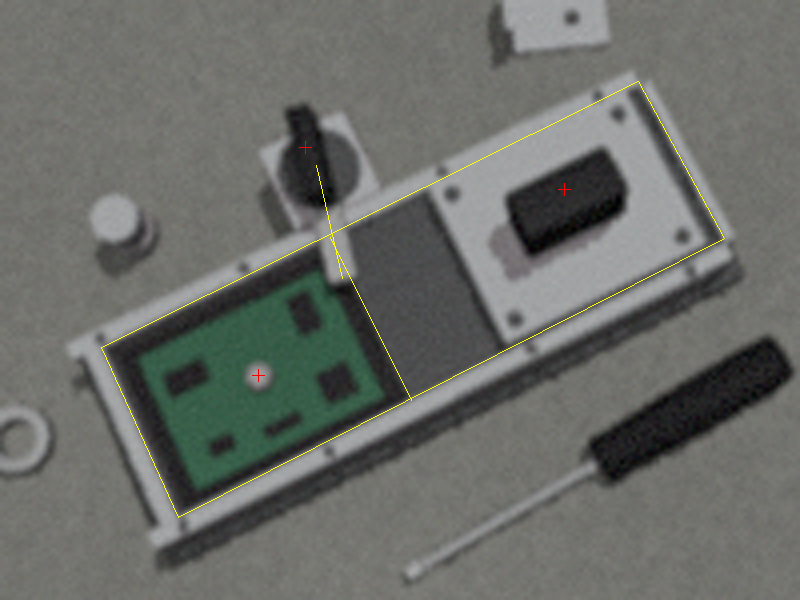

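View pics/a_scene.png

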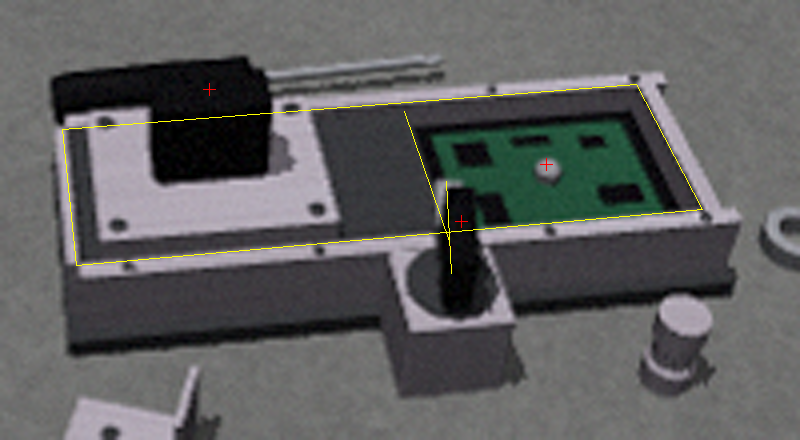

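Run:
```python
from ov import *
def box(cx,cy,dx,dy,z0,z1,a=0):
  c,s=np.cos(a),np.sin(a)
  P=[(cx+c*u-s*v,cy+s*u+c*v) for u,v in[(-dx,-dy),(dx,-dy),(dx,dy),(-dx,dy),(-dx,-dy)]]
  return [[(*p,z0) for p in P],[(*p,z1) for p in P]]
ov("b",box(-90,0,25,12,54,98)+box(0,-72,6,21,52,82,-.22)+box(-90,0,50,40,54,54.1),dict(top=(230,160,130,90),scene=(265,165,130,90)),6)
for n in("top","scene"):
  i=cv2.imread(f"pics/b_{n}.png");cv2.imwrite(f"pics/b_{n}.png",np.clip(255*(i/255.)**.55,0,255).astype(np.uint8))
```

```text
(no output)
```

View pics/b_top.png

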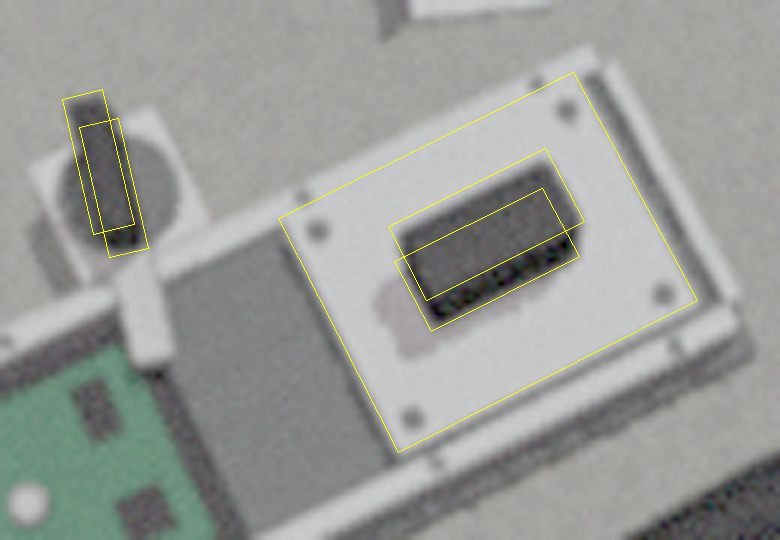

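View pics/b_scene.png

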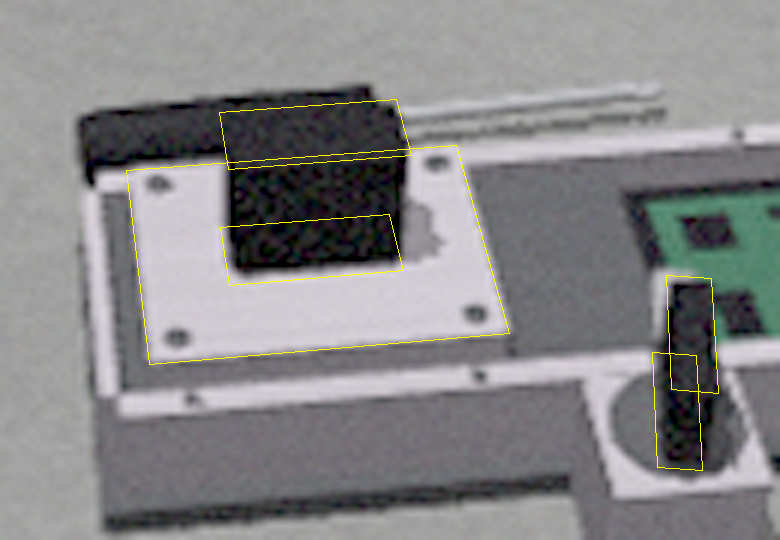

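```bash
cat > d.py <<'E'
from h import *
from workcell import r
def delta(P,yaw_deg):
  "tool-frame delta (cm) to TCP P with tool y at world yaw; turn about tool z needed"
  s=r.observe();M=R.from_rotvec(s["tool_rot"])
  e=np.array(P)-s["ee_pos"]
  y=M.apply([0,1,0]);a=np.degrees(np.arctan2(y[1],y[0]))
  z=M.apply([0,0,1])
  dy=(yaw_deg-a+180)%360-180
  print("t",round(s["t"],2),"pos",s["ee_pos"].round(4),"yawy",a.round(2),"z",z.round(4),"w",round(s["width"],4),"F",s["force"].round(1),"T",s["ft_torque"].round(2))
  print("dtool cm",(M.inv().apply(e)*100).round(2),"az",round(-np.radians(dy),3), "fix",((s["ee_pos"]-ORG)@np.array([UX,UY,[0,0,1]]).T*1000).round(1),"q",s["qpos"].round(2))
E
python3 -m inch '[[[-4.3,-2.5,0,0,0,0,0.5],[-4.3,-2.5,0,0,0,0,0.5],[-4.3,-2.5,0,0,0,0,0.5],[-4.3,-2.5,0,0,0,0,0.5],[-4.3,-2.5,0,0,0,0,0.5],[-4.3,-2.5,0,0,0,0,0.5]]]' 30
python3 -m inch '[[[-4.3,-2.5,0,0,0,0,0.5],[-4.3,-2.5,0,0,0,0,0.5],[-4.3,-2.5,0,0,0,0,0.5],[-4.3,-2.5,0,0,0,0,0.5],[-4.3,-2.5,0,0,0,0,0.5],[0,0,0,0,0,-0.13,0.5]]]'
python3 -m inch '[[[0,0,0,0,0,-0.13,0.5],[0,0,0,0,0,-0.13,0.5],[0,0,0,0,0,-0.13,0.5],[0,0,0,0,0,-0.12,0.5],[0,0,0,0,0,0,0.5],[0,0,0,0,0,0,0.5]]]'
python3 -c "
from d import *
delta(F(0,-72,120),101.5)"
```

```text
t: 1.0
ee_pos: [0.4356, 0.3195, 0.2316]
tool_rot: [0.681, 3.067, 0.001]
force: [0.3, 0.4, 0.1]
width: 0.0424
t: 1.6
ee_pos: [0.5795, 0.109, 0.2314]
tool_rot: [0.494, 3.1, -0.005]
force: [-0.7, -0.9, -0.2]
width: 0.0428
t: 2.2
ee_pos: [0.5767, 0.117, 0.2313]
tool_rot: [-0.313, 3.126, 0.0]
force: [0.3, -0.3, 0.3]
width: 0.0427
t 2.2 pos [0.5767 0.117  0.2313] yawy 101.43 z [ 0.e+00  1.e-04 -1.e+00] w 0.0427 F [ 0.3 -0.3  0.3] T [ 0.02  0.01 -0.01]
dtool cm [-2.04 -5.18 11.13] az -0.001 fix [ 55.  -63.4 231.3] q [-0.46  0.25  0.22  1.57 -0.06  1.32  1.54]
```

```bash
python3 -m inch '[[[-1.0,-2.6,2,0,0,0,0.5],[-1.0,-2.6,2,0,0,0,0.5],[0,0,3,0,0,0,0.5],[0,0,3,0,0,0,0.5],[0,0,1,0,0,0,0.5],[0,0,0,0,0,0,0.5],[0,0,0,0,0,0,0.5]]]'
python3 - <<'E'
from d import *
from ov import ov
delta(F(0,-72,55),101.5)
ov("c",[[(0,-72,82)]],dict(top=(200,150,130,90),scene=(330,150,130,110)),5)
E
```

```text
t: 2.9
ee_pos: [0.6074, 0.0705, 0.1228]
tool_rot: [-0.317, 3.124, 0.0]
force: [-0.3, 0.3, -0.5]
width: 0.0428
t 2.9 pos [0.6074 0.0705 0.1228] yawy 101.61 z [ 1.7e-03  4.0e-04 -1.0e+00] w 0.0428 F [-0.3  0.3 -0.5] T [ 0.   -0.03 -0.01]
dtool cm [ 0.07 -0.01  6.78] az 0.002 fix [ -0.  -72.6 122.8] q [-0.38  0.38  0.24  1.64 -0.1   1.12  1.66]
```

View pics/c_top.png

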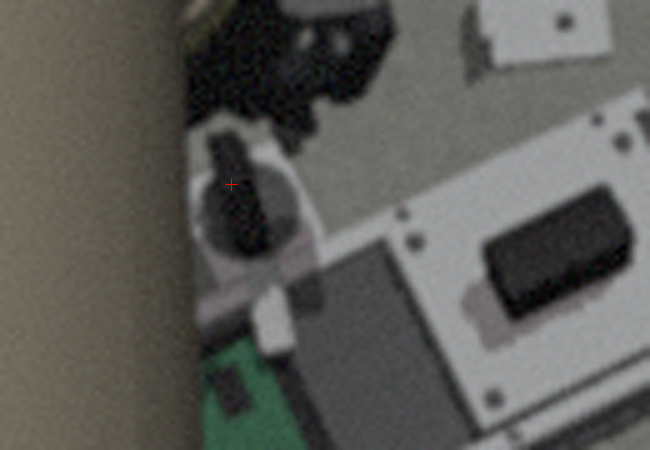

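View pics/c_scene.png

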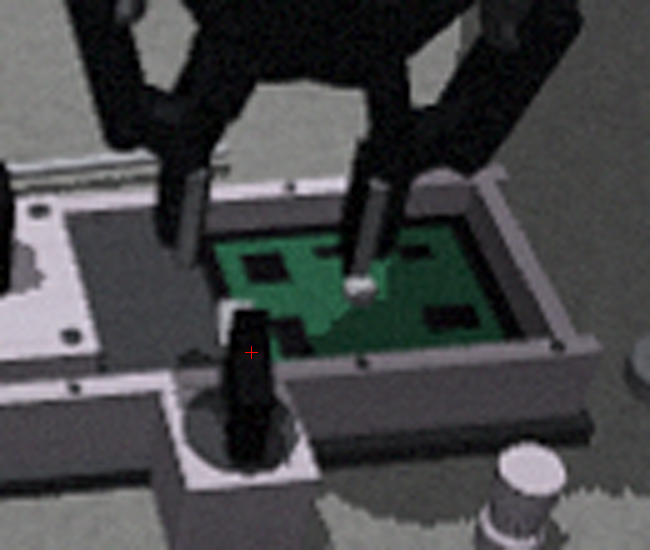

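The fingers straddle the bar, which the scene crop shows at (250,350). I'll lower and close on it.

```bash
python3 -m inch '[[[0,0,2,0,0,0,0.5],[0,0,2,0,0,0,0.5],[0,0,1.5,0,0,0,0.5],[0,0,1.0,0,0,0,0.5],[0,0,0,0,0,0,0.5]]]'
python3 -m inch '[[[0,0,0,0,0,0,0.3],[0,0,0,0,0,0,0.05],[0,0,0,0,0,0,0.05],[0,0,0,0,0,0,0.05],[0,0,0,0,0,0,0.05]]]' 40
python3 -c "
from d import *
delta(F(0,-72,55),101.5)"
```

```text
t: 3.5
ee_pos: [0.6062, 0.0702, 0.0554]
tool_rot: [0.318, -3.124, 0.0]
force: [-0.2, 0.7, 0.4]
width: 0.0429
t: 4.0
ee_pos: [0.6072, 0.0716, 0.0575]
tool_rot: [-0.32, 3.124, 0.003]
force: [-2.2, 4.8, 7.6]
width: 0.0111
t 4.0 pos [0.6072 0.0716 0.0575] yawy 101.7 z [ 0.0013  0.0018 -1.    ] w 0.0111 F [-2.2  4.8  7.6] T [ 0.8   0.59 -0.04]
dtool cm [ 0.05 -0.12  0.25] az 0.003 fix [  1.1 -72.8  57.5] q [-0.37  0.45  0.23  1.7  -0.12  1.    1.67]
```

```bash
python3 -m inch '[[[0,0,-0.2,0,0,0,0.05],[0,0,-0.1,0,0,0.05,0.05],[0,0,0,0,0,0.1,0.05],[0,0,0,0,0,0.1,0.05]]]'
python3 -m inch '[[[0,0,0,0,0,0.1,0.05],[0,0,0,0,0,0.1,0.05],[0,0,0,0,0,0.1,0.05],[0,0,0,0,0,0.1,0.05]]]'
python3 -m inch '[[[0,0,0,0,0,0.1,0.05],[0,0,0,0,0,0.1,0.05],[0,0,0,0,0,0.1,0.05],[0,0,0,0,0,0.1,0.05],[0,0,0,0,0,0,0.05]]]'
python3 -c "
from d import *
delta(F(0,-72,55),24)"
```

```text
t: 4.4
ee_pos: [0.607, 0.0713, 0.0577]
tool_rot: [0.078, 3.14, 0.001]
force: [9.5, 4.8, -21.0]
width: 0.0112
t: 4.8
ee_pos: [0.6069, 0.071, 0.0577]
tool_rot: [0.7, 3.062, 0.0]
force: [9.4, 4.3, -19.8]
width: 0.0109
t: 5.3
ee_pos: [0.6066, 0.0707, 0.0577]
tool_rot: [1.295, 2.862, -0.001]
force: [8.1, 2.4, -18.4]
width: 0.011
t 5.3 pos [0.6066 0.0707 0.0577] yawy 41.32 z [-1.e-04 -5.e-04 -1.e+00] w 0.011 F [  8.1   2.4 -18.4] T [ 0.6  -1.72 -0.15]
dtool cm [-0.05 -0.    0.27] az 0.302 fix [  0.5 -71.9  57.7] q [-0.53  0.48  0.43  1.7  -0.23  1.01  0.7 ]
```

```bash
python3 -m inch '[[[0,0,0.2,0,0,0.1,0.05],[0,0,0,0,0,0.1,0.05],[0,0,0,0,0,0,0.05]]]'
python3 -c "
from d import *
delta(F(0,-72,55),24)"
python3 -m inch '[[[0,0,0,0,0,0,0.3],[0,0,0,0,0,0,0.4],[0,0,0,0,0,0,0.4],[0,0,0,0,0,0,0.4],[0,0,-2,0,0,0,0.4],[0,0,-3,0,0,0,0.4],[0,0,-3,0,0,0,0.5]]]'
python3 - <<'E'
from d import *
from ov import ov
delta(F(-90,1.5,64+60),24)
ov("e",[[(0,-72,82)]],dict(top=(200,150,130,90),scene=(330,150,130,110)),5)
E
```

```text
t: 5.6
ee_pos: [0.6066, 0.0706, 0.0576]
tool_rot: [-1.572, -2.72, -0.0]
force: [-2.4, 2.9, 2.0]
width: 0.011
t 5.6 pos [0.6066 0.0706 0.0576] yawy 29.96 z [-2.e-04  3.e-04 -1.e+00] w 0.011 F [-2.4  2.9  2. ] T [ 0.38  0.61 -0.11]
dtool cm [-0.04  0.01  0.26] az 0.104 fix [  0.4 -71.8  57.6] q [-0.56  0.48  0.47  1.71 -0.25  1.01  0.52]
t: 6.3
ee_pos: [0.6065, 0.0699, 0.138]
tool_rot: [-1.57, -2.721, 0.001]
force: [0.4, 0.6, 0.9]
width: 0.0428
t 6.3 pos [0.6065 0.0699 0.138 ] yawy 30.04 z [-7.e-04 -4.e-04 -1.e+00] w 0.0428 F [0.4 0.6 0.9] T [ 0.   -0.12  0.  ]
dtool cm [-8.16 -8.19  1.41] az 0.105 fix [ -0.2 -71.4 138. ] q [-0.59  0.39  0.5   1.64 -0.2   1.16  0.49]
```

View pics/e_scene.png

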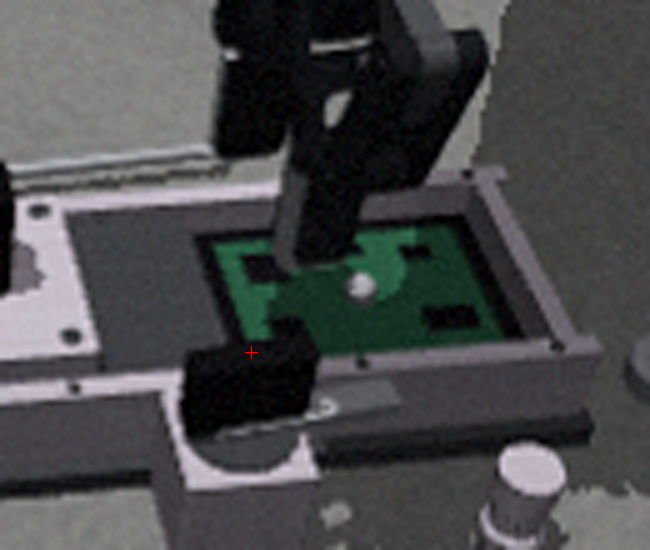

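Knob is turned and the arm lies beside the slide (scene crop, 320–400,400), with the cover unmoved. Next I go above the handle.

```bash
python3 -m inch '[[[-2.7,-2.7,0,0,0,0,0.6],[-2.7,-2.7,0,0,0,0,0.6],[-2.7,-2.7,0,0,0,0,0.6],[0,0,0,0,0,0.1,0.6],[0,0,0,0,0,0,0.6],[0,0,0,0,0,0,0.6]]]'
python3 - <<'E'
from d import *
from ov import ov
delta(F(-90,2,60),24)
ov("f",[[(0,-72,82)]],dict(top=(220,130,130,90),scene=(265,120,130,110)),5)
E
```

```text
t: 7.0
ee_pos: [0.5772, -0.0396, 0.1369]
tool_rot: [-1.699, -2.642, -0.0]
force: [0.2, 0.8, 0.0]
width: 0.0512
t 7.0 pos [ 0.5772 -0.0396  0.1369] yawy 24.51 z [-3.e-04  4.e-04 -1.e+00] w 0.0512 F [0.2 0.8 0. ] T [-0.03 -0.03  0.01]
dtool cm [-0.17 -0.22  7.69] az 0.009 fix [-88.3  -0.2 136.9] q [-0.48  0.33  0.57  1.73 -0.19  1.14  0.57]
```

View pics/f_scene.png

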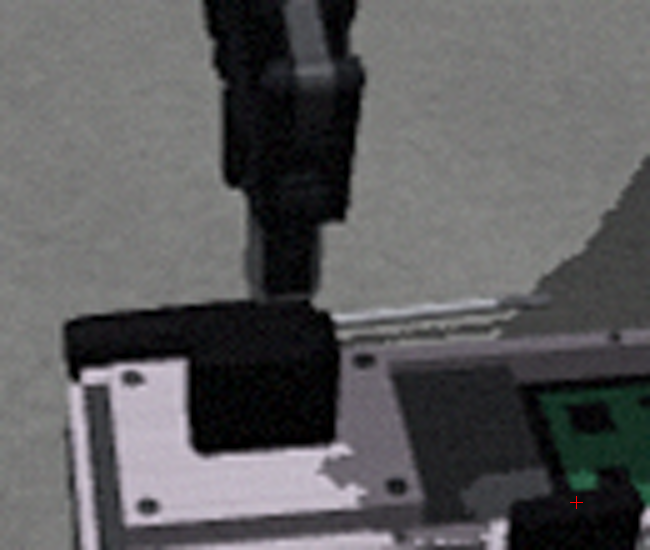

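View pics/f_top.png

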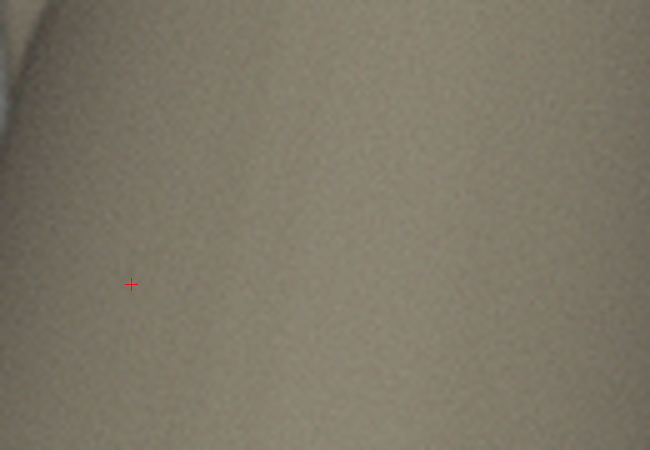

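```bash
python3 -m inch '[[[-0.2,-0.2,2,0,0,0,0.6],[0,0,2,0,0,0,0.6],[0,0,2,0,0,0,0.6],[0,0,1.4,0,0,0,0.6],[0,0,0,0,0,0,0.6]]]'
python3 -m inch '[[[0,0,0,0,0,0,0.4],[0,0,0,0,0,0,0.3],[0,0,0,0,0,0,0.25],[0,0,0,0,0,0,0.2],[0,0,0,0,0,0,0.15],[0,0,0,0,0,0,0.15],[0,0,0,0,0,0,0.15]]]' 30
python3 -c "
from d import *
delta(F(65,0,62),24)"
```

```text
t: 7.6
ee_pos: [0.575, -0.0425, 0.0614]
tool_rot: [-1.7, -2.638, 0.003]
force: [0.5, -0.1, 0.1]
width: 0.0514
t: 8.3
ee_pos: [0.5771, -0.043, 0.0644]
tool_rot: [1.703, 2.638, 0.002]
force: [-0.1, 0.1, 5.6]
width: 0.0237
t 8.3 pos [ 0.5771 -0.043   0.0644] yawy 24.3 z [ 2.2e-03  4.0e-04 -1.0e+00] w 0.0237 F [-0.1  0.1  5.6] T [ 0.03  0.1  -0.02]
dtool cm [15.64  0.22  0.24] az 0.005 fix [-91.4   1.4  64.4] q [-0.45  0.42  0.54  1.79 -0.25  1.    0.62]
```

```bash
python3 -m inch '[[[0.5,0,-0.1,0,0,0,0.1],[1.5,0,0,0,0,0,0.1],[1.5,0,0,0,0,0,0.1],[1.5,0,0,0,0,0,0.1],[0,0,0,0,0,0,0.1]]]' 60
python3 - <<'E'
from d import *
delta(F(65,0,62),24)
E
python3 -m inch '[[[1.5,0,0,0,0,0,0.1],[1.5,0,0,0,0,0,0.1],[1.5,0,0,0,0,0,0.1],[1.5,0,0,0,0,0,0.1],[1,0,0,0,0,0,0.1],[0,0,0,0,0,0,0.1]]]'
python3 - <<'E'
from d import *
from ov import ov
delta(F(65,0,62),24)
ov("g",[[(65,0,82)]],dict(top=(170,150,200,150),scene=(265,130,200,145)),4)
E
```

```text
t: 8.8
ee_pos: [0.5548, 0.0055, 0.0645]
tool_rot: [-1.7, -2.641, -0.002]
force: [-2.6, 4.7, 3.8]
width: 0.0233
t 8.8 pos [0.5548 0.0055 0.0645] yawy 24.47 z [-4.0e-04  1.7e-03 -1.0e+00] w 0.0233 F [-2.6  4.7  3.8] T [0.77 0.32 0.06]
dtool cm [10.3   0.28  0.27] az 0.008 fix [-38.    2.   64.5] q [-0.54  0.37  0.53  1.86 -0.22  0.98  0.51]
t: 9.4
ee_pos: [0.5269, 0.0685, 0.0646]
tool_rot: [1.701, 2.641, 0.003]
force: [2.9, 5.7, -0.5]
width: 0.0232
t 9.4 pos [0.5269 0.0685 0.0646] yawy 24.43 z [ 0.0012  0.0017 -1.    ] w 0.0232 F [ 2.9  5.7 -0.5] T [ 1.17 -0.64 -0.25]
dtool cm [3.41 0.21 0.26] az 0.007 fix [30.9  1.8 64.6] q [-0.66  0.31  0.51  1.92 -0.19  0.96  0.37]
```

View pics/g_scene.png

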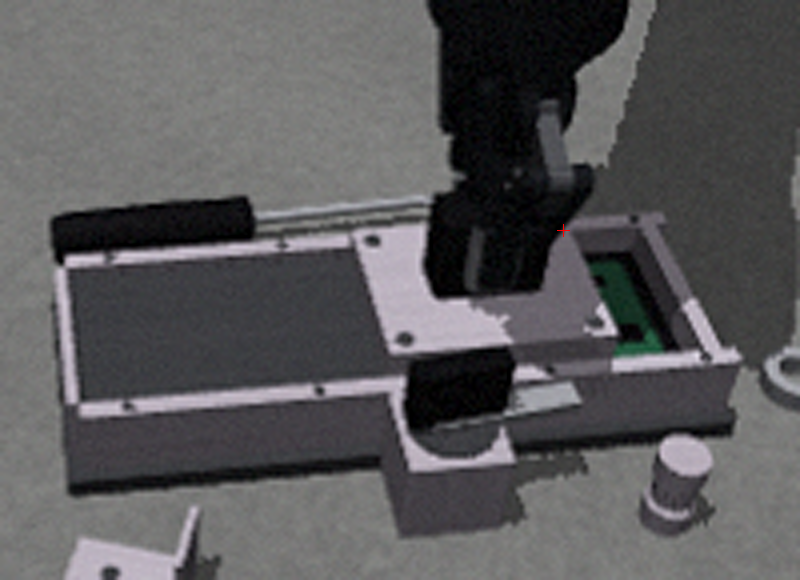

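View pics/g_top.png

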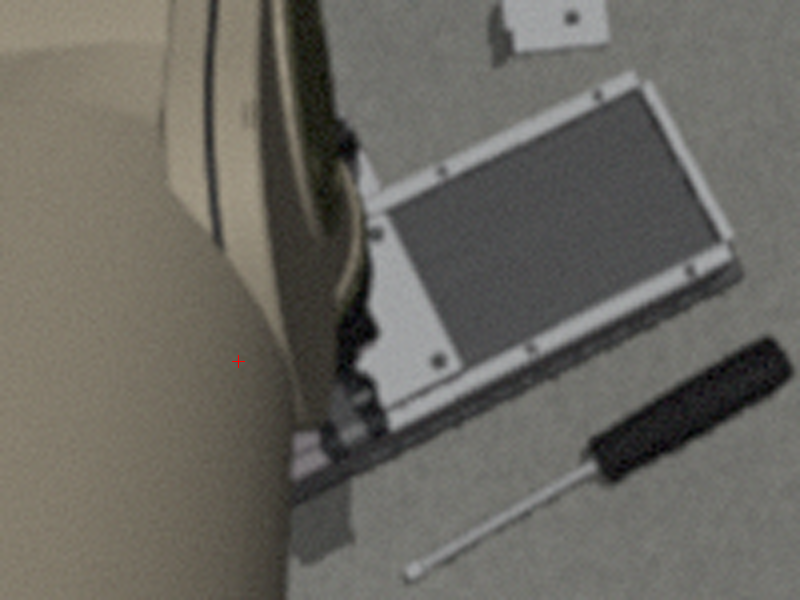

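Run:
```python
from d import *
T=r.read_camera("top");S=r.read_camera("scene")
t=lambda u,v:((u+.5)/4-.5+170,(v+.5)/4-.5+150)
s=lambda u,v:((u+.5)/4-.5+265,(v+.5)/4-.5+130)
fx=lambda P:(((P-ORG)@np.array([UX,UY]).T)*1000).round(1)
for p in[(388,212),(463,362)]:print("rear T",fx(onz(T,t(*p),.054)))
for p in[(355,232),(390,354)]:print("rear S",fx(onz(S,s(*p),.054)))
for p in[(618,337)]:print("front S",fx(onz(S,s(*p),.054)))
# reference: far wall inner, and hole marks
for p in[(640,88),(724,238)]:print("wall T",fx(onz(T,t(*p),.044)))
for p in[(65,268),(78,405)]:print("wall S",fx(onz(S,s(*p),.044)))
for p in[(388,212),(463,362)]:print("deck?",fx(onz(T,t(*p),.038)))
delta(F(65,0,62),24)
```

```text
rear T [-19.6 -36.5]
rear T [-19.4  39.7]
rear S [-16.   40.3]
rear S [-17.7 -38.1]
front S [ 81.6 -39.8]
wall T [-149.2  -38.8]
wall T [-150.    41.8]
wall S [-148.8   42.3]
wall S [-149.3  -42.1]
deck? [-19.6 -40.7]
deck? [-19.4  37.2]
t 9.6 pos [0.5271 0.0679 0.0646] yawy 24.35 z [ 7.0e-04  2.4e-03 -1.0e+00] w 0.0233 F [2.3 7.  0.8] T [ 1.35 -0.51 -0.28]
dtool cm [3.47 0.21 0.27] az 0.006 fix [30.3  1.9 64.6] q [-0.66  0.31  0.51  1.92 -0.19  0.96  0.37]
```

```bash
python3 -m inch '[[[0.8,0.1,0,0,0,0,0.1],[0.8,0,0,0,0,0,0.1],[0.8,0,0,0,0,0,0.1],[0.6,0,0,0,0,0,0.1],[0,0,0,0,0,0,0.1],[0,0,0,0,0,0,0.1]]]'
python3 -c "
from d import *
delta(F(65,0,62),24)"
```

```text
t: 10.2
ee_pos: [0.5152, 0.0951, 0.0642]
tool_rot: [-1.703, -2.639, -0.002]
force: [4.1, 4.4, -3.5]
width: 0.0232
t 10.2 pos [0.5152 0.0951 0.0642] yawy 24.32 z [ 0.      0.0012 -1.    ] w 0.0232 F [ 4.1  4.4 -3.5] T [ 1.   -1.01 -0.34]
dtool cm [0.5  0.18 0.22] az 0.006 fix [59.9  1.7 64.2] q [-0.7   0.29  0.5   1.93 -0.17  0.95  0.3 ]
```

```bash
python3 -m inch '[[[0.1,0.15,0.2,0,0,0,0.1],[0.1,0,0.1,0,0,0,0.1],[0,0,0,0,0,0,0.1]]]'
python3 -c "
from d import *
delta(F(65,0,62),24)"
python3 -m inch '[[[0.1,0,0.1,0,0,0,0.1],[0.1,0,0,0,0,0,0.1],[0,0,0,0,0,0,0.1]]]'
python3 -c "
from d import *
delta(F(65,0,62),24)"
```

```text
t: 10.5
ee_pos: [0.5157, 0.0954, 0.0625]
tool_rot: [-1.705, -2.638, 0.001]
force: [-6.0, -3.9, 20.2]
width: 0.0232
t 10.5 pos [0.5157 0.0954 0.0625] yawy 24.25 z [-1.1e-03 -3.0e-04 -1.0e+00] w 0.0232 F [-6.  -3.9 20.2] T [-0.88  1.51  0.04]
dtool cm [0.5  0.11 0.05] az 0.004 fix [60.   1.1 62.5] q [-0.7   0.3   0.5   1.93 -0.17  0.95  0.3 ]
t: 10.8
ee_pos: [0.5144, 0.0983, 0.06]
tool_rot: [-1.704, -2.638, 0.001]
force: [1.4, 1.5, -2.0]
width: 0.0232
t 10.8 pos [0.5144 0.0983 0.06  ] yawy 24.3 z [-1.4e-03  1.0e-04 -1.0e+00] w 0.0232 F [ 1.4  1.5 -2. ] T [ 0.33 -0.3  -0.04]
dtool cm [ 0.17  0.12 -0.2 ] az 0.005 fix [63.3  1.2 60. ] q [-0.71  0.3   0.49  1.94 -0.18  0.95  0.29]
```

```bash
python3 -m inch '[[[0,0,0.2,0,0,0,0.1],[0,0,0.2,0,0,0,0.1],[0,0,0,0,0,0,0.1]]]'
python3 -c "
from d import *
delta(F(65,0,50),24)"
```

```text
t: 11.1
ee_pos: [0.5145, 0.0984, 0.056]
tool_rot: [-1.703, -2.638, 0.001]
force: [-3.1, 0.6, 3.1]
width: 0.0232
t 11.1 pos [0.5145 0.0984 0.056 ] yawy 24.31 z [-0.0013  0.     -1.    ] w 0.0232 F [-3.1  0.6  3.1] T [0.4  0.4  0.04]
dtool cm [0.17 0.1  0.6 ] az 0.005 fix [63.2  1.  56. ] q [-0.71  0.31  0.49  1.94 -0.18  0.94  0.3 ]
```

```bash
python3 -m inch '[[[0,0,0.2,0,0,0,0.1],[0,0,0.2,0,0,0,0.1],[0,0,0.2,0,0,0,0.1],[0,0,0,0,0,0,0.1]]]'
python3 -c "
from d import *
delta(F(65,0,50),24)"
python3 -m inch '[[[0,0,0.1,0,0,0,0.1],[0,0,0,0,0,0,0.1]]]'
python3 -m inch '[[[0,0,0.1,0,0,0,0.1],[0,0,0,0,0,0,0.1]]]'
python3 -c "
from d import *
delta(F(65,0,50),24)"
```

```text
t: 11.5
ee_pos: [0.5146, 0.0985, 0.0505]
tool_rot: [-1.703, -2.638, 0.0]
force: [-4.7, 0.4, 6.8]
width: 0.0234
t 11.5 pos [0.5146 0.0985 0.0505] yawy 24.31 z [-1.2e-03  4.0e-04 -1.0e+00] w 0.0234 F [-4.7  0.4  6.8] T [0.32 0.99 0.05]
dtool cm [0.17 0.09 0.05] az 0.005 fix [63.3  0.9 50.5] q [-0.7   0.32  0.49  1.94 -0.19  0.93  0.3 ]
t: 11.7
ee_pos: [0.5147, 0.0984, 0.0504]
tool_rot: [-1.703, -2.638, -0.0]
force: [-11.5, 0.8, 21.0]
width: 0.0234
t: 11.9
ee_pos: [0.5148, 0.0984, 0.0504]
tool_rot: [-1.703, -2.637, -0.001]
force: [-15.3, -1.1, 34.1]
width: 0.0235
t 11.9 pos [0.5148 0.0984 0.0504] yawy 24.29 z [-0.0014  0.0014 -1.    ] w 0.0235 F [-15.3  -1.1  34.1] T [-0.35  3.45  0.05]
dtool cm [0.18 0.08 0.04] az 0.005 fix [63.2  0.7 50.4] q [-0.7   0.32  0.49  1.94 -0.19  0.93  0.3 ]
```

```bash
python3 -m inch '[[[0,-0.1,-0.05,0,0,0,0.1],[0,0,0,0,0,0,0.1],[0,0,0,0,0,0,0.1],[0,0,0,0,0,0,0.1]]]'
python3 - <<'E'
from d import *
from ov import ov
delta(F(65,0,50),24)
ov("k",[[(65,-40,40),(115,-40,40),(115,40,40)],[(65,0,82)]],dict(top=(170,150,200,150),scene=(345,150,130,110)),4)
E
```

```text
t: 12.3
ee_pos: [0.5146, 0.0984, 0.0504]
tool_rot: [-1.704, -2.639, -0.003]
force: [-8.4, 1.1, 21.8]
width: 0.0233
t 12.3 pos [0.5146 0.0984 0.0504] yawy 24.3 z [ 6.0e-04  1.5e-03 -1.0e+00] w 0.0233 F [-8.4  1.1 21.8] T [0.08 1.81 0.01]
dtool cm [0.18 0.09 0.04] az 0.005 fix [63.2  0.9 50.4] q [-0.7   0.32  0.49  1.94 -0.19  0.93  0.3 ]
```

View pics/k_scene.png

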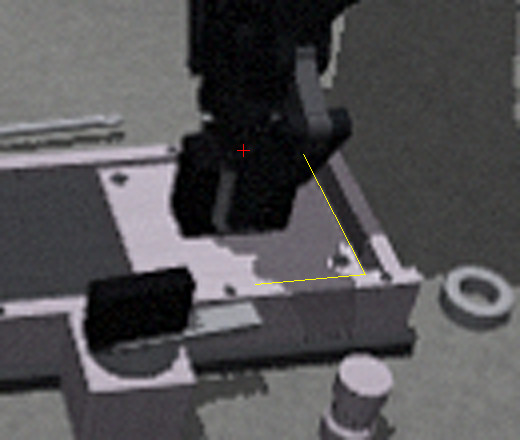

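View pics/k_top.png

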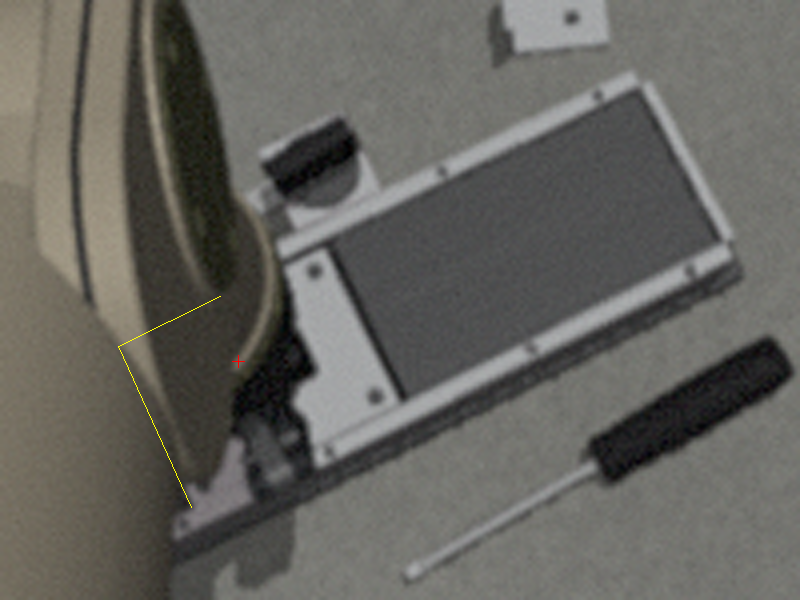

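The cover sits below the rail tops, with its rear edge in the pocket at (345,260)–(400,400) in the top crop. It is against a hard stop at 22 N, so I'm handing it in.

Run:
```python
from d import *
delta(F(65,0,50),24)
r.finish_job()
```

```text
t 12.4 pos [0.5146 0.0984 0.0504] yawy 24.31 z [ 6.0e-04  1.5e-03 -1.0e+00] w 0.0233 F [-8.8  1.5 21.8] T [0.11 1.85 0.01]
dtool cm [0.18 0.09 0.04] az 0.005 fix [63.2  0.9 50.4] q [-0.7   0.32  0.49  1.94 -0.19  0.93  0.3 ]
the job is handed in; nothing more can be done
```

The cover is on the locating pin and pressed down, and I handed the job in at 12.4 s with the gripper still holding it. `finish_job` gives no verdict.

- **Knob:** I turned it clockwise from about 0.2 to about 1.47 rad (clear from 1.1). The pictures show its arm lying beside the slide, and the cover had not moved.
- **Slide and drop:** I slid the cover along the deck without lifting it out. The tool went from about 64.3 mm while sliding to 56.0 mm with little force. That is the expected 8 mm drop onto the pin.
- **Press:** The tool went down another 5.6 mm to 50.4 mm and stopped. It held that height from 7 N to 34 N, so I take it to be the platen's stop. The total drop was about 14 mm, as specified. I then eased the push to about 22 N.

**Not fully certain:**
- The last 5.6 mm is a little short of the nominal 6 mm, which is within measuring error.
- A sideways force of about 9 N remained at the end.
- I found the hole by tool position and feel, about 2 mm from my camera estimate of the pin. The arm hid part of the cover in both last pictures, and neither shows the platen.

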